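# Lock the display stand's oblong jam nut

## Task

Three display stands on the toy shop's counter wait for their tops. On the one whose post carries the oblong black lock nut a little above the steel hex nut, turn the lock nut clockwise (seen from above) down its post and tighten it firmly against the hex nut, so that the two nuts stay jammed together. Let go of it, and do not turn the round knurled nut on the other stand, which is already locked.

Things in the scene. Friction and masses are not known exactly. Their poses are not given: they have to be found in the camera images.
- lock_nut_mid (a point): Centre of the oblong lock nut, half-way up, on its post's axis. Black plastic block 32 mm long (x), 30 wide (y), 22 high, with a thinner wing at each x end, 70 mm over the wings; grip it from above across the 30 mm. z is up; x lies along the wings and turns with the nut. It sinks 6 mm per rad of clockwise turn: centre 70 mm above the counter at joint value 0, 61 mm on meeting the hex nut.
- lock_nut (a joint): Turn of the lock nut on its steep thread, rad, growing clockwise seen from above. Starts between 0.35 and 0.8, meets the hex nut at 1.50, is tight from 1.57 on, stops dead at 1.75. Running it down takes about 0.2 N m, rising past 1.50 to about 0.4 N m just before the stop. Friction holds it where it is left.
- stand_a: The stand with the lock nut, fixed; origin under its middle, on the counter, on the nuts' axis. Round black foot 120 mm across, 18 mm high; black spacer 24 mm across; fixed steel hex nut 24 mm across flats, from 38 to 50 mm above the counter; threaded post 16 mm across, its top 92 mm above the counter, rising through the nuts.
- thumb_nut (a joint): Turn of the round knurled black nut (38 mm across, top 68 mm above the counter), rad, clockwise positive, 0 at the start. It is already locked on the second stand, like the first, on the other side (left or right) of the counter: leave it. A third stand, farther off in the middle, bears a hex nut only.

How it is judged (in metres and radians):
At the end, for the whole second after the job is handed in: The oblong lock nut is jammed against the hex nut: turned to 1.57 rad or more (it meets the hex nut at 1.50 and stops dead at 1.75), staying there by itself, released (value of joint lock_nut above 1.57 rad and velocity of joint lock_nut below 0.05 rad/s); the robot touches nothing.
It fails at once if the round knurled nut is turned by more than 15 degrees (value of joint thumb_nut above 0.26 rad or value of joint thumb_nut below -0.26 rad).
It also fails if it takes over 32 s, if anything falls off the work surface, if the arm or the gripper's body presses on something with over 40 N, if the wrist force passes 120 N, or if a joint passes its speed limit or range.

## Robot

A 7-joint arm with a two-finger parallel gripper is mounted at the origin on the work surface. World frame = base frame: x ahead of the robot, y to its left, z up, the work surface at z = 0. Lengths are in m, angles in degrees, forces in N, time in s.
With the tool pointing down it reaches from about 0.425 to 0.95 m from the base axis. Payload 4.7 kg.
Tool frame: the origin (TCP) lies at the very end of the fingers, on their centre line; the grasp point (between the pads) lies 19 mm behind it; z points along the fingers, y is the line along which they close (so a half turn about z gives the same grasp; the last joint's range is limited). The gripper opens to 87 mm and grips with 3 to 60 N. Pads are 19 mm wide; open, the fingers measure 117 mm over their backs; the gripper's body (75 mm by 190 mm) begins 51 mm behind the grasp point.
Start: joints at [73.402, 26.849, -2.785, 87.806, 1.381, 65.374, -4.715], TCP at [0.174, -0.652, 0.194] pointing down, gripper open.
Joint ranges: [-148.3, 148.3], [-19.14, 114.17], [-79.39, 73.82], [5.75, 140.21], [-59.74, 239.74], [12.07, 113.84], [-152.46, 152.46]. Speed limits (degrees/s): [147.25, 147.25, 180, 180, 180, 180, 180].

## Interface

Orientations are given as a 3x3 rotation matrix whose columns are the frame's x, y, z axes.
In Python, from bench import ctrl gives the robot as it stands.
- The arm moves only by the tool play_rows, never from a script. Its argument "plan" is a list of rows, each an object of numbers: "dx", "dy", "dz": the shift along the tool's x, y, z in cm; "roll": the turn about the tool's z in rad. A call has 1 to 5 rows; each row shifts and turns the commanded pose from where the row before left it, along the tool's axes as they then stand; what a row does not reach is not made up. A row lasts 1/8 s, in which the tool goes at most 62.5 mm and 10.7 degrees, less where a joint would pass 70% of its speed; a pose out of reach is approached as far as the arm can. A call is refused whole if a number of a shift passes 6.25 or a number of a turn 0.188, either way. A call with a gripper value outside its range is refused whole. "gripper" is the opening, from 0 (shut) to 1 (fully open), set as the call begins (left out, the last holds). The fingers move at their own pace and stop on an object; "force" is the grip in N (left out, the last holds). Time passes only in rows, so rows that do not move let the fingers close. It gives the time, the measured TCP pose, the force, the opening and the grip force at its end, in the units of the state.
- ctrl.get_state(): the state, without advancing time (a new reading comes with each control period).
- ctrl.get_image(name): name is "side" or "top"; returns the picture (420x560x3 uint8, red, green, blue); there is no depth.
- ctrl.get_calibration(name): a dict with "fx", "fy", "cx", "cy" (pixels), "R" (3x3) and "t" (3): a world point X has camera coordinates R X + t. Camera axes: x right, y down, z forward; pixel columns grow to the right and rows downward; lengths in m; the calibration is good to about 2 mm. A picture is of the moment at which its call begins. get_calibration takes no time and is no camera call.
- ctrl.close_job(): hands the job in; it is judged then, once.
The state is a dict: "time": time; "joint_positions": joint angles; "joint_vel": joint speeds; "joint_torque": joint torques, N m; "tcp_pos": TCP position; "tool_rot": TCP orientation; "contact_force": force on the tool from outside, world axes, zero at the start; "ft_torque": the same for the moment, N m; "finger_gap": opening from 0.0 (shut) to 1.0 (fully open); "gripper_force": force on a finger pad.
Only numpy, scipy, OpenCV 4.12 (cv2) and the standard library are available. Lean on these libraries where they do the work, as an engineer would, in place of code of your own. Each camera call takes 0.05 s, during which the arm holds its last target. There are 200 camera calls.

## Working session

There is one attempt and no reset: what is moved stays moved. The work goes in short steps, Python scripts to look and compute and a tool call to move; the robot and the scene stay as the last step left them, time stands still between calls to the robot, and variables do not carry over. Pictures are saved under pics/ and viewed, at most 10 in all, crops included, and the job is handed in when it is done.

Besides the shell and the picture viewer there is one more tool, called as a command line: name --argument value ..., lists and objects as JSON in quotes. play_rows: Moves the arm, as the interface text tells. Its arguments: {"type":"object","properties":{"plan":{"type":"array","items":{"type":"object","properties":{"dx":{"type":"number"},"dy":{"type":"number"},"dz":{"type":"number"},"roll":{"type":"number"}}}},"gripper":{"type":"number"},"force":{"type":"number"}},"required":["plan"]}

```bash
mkdir -p pics
python3 - <<'E'
from bench import ctrl
import cv2
for n in("top","side"):
    cv2.imwrite(f"pics/{n}0.png",ctrl.get_image(n)[:,:,::-1]); c=ctrl.get_calibration(n); print(n,c)
s=ctrl.get_state(); print(s['time'],s['tcp_pos'],s['tool_rot'],s['finger_gap'])
E
```

```text
top {'fx': 439.0016855175411, 'fy': 439.0016855175411, 'cx': 286.1747969916802, 'cy': 205.47803502175097, 'R': array([[ 0.00894093, -0.99953636,  0.02910529],
       [-0.98740537, -0.01342271, -0.15764029],
       [ 0.15795787, -0.02732927, -0.98706759]]), 't': array([-0.02584464,  0.51907072,  0.77416229])}
side {'fx': 510.47560428738893, 'fy': 510.47560428738893, 'cx': 284.4143154461175, 'cy': 200.62136638860437, 'R': array([[ 0.9966977 , -0.08094744,  0.00641855],
       [-0.04537378, -0.6207452 , -0.78269829],
       [ 0.06734171,  0.77982236, -0.6223682 ]]), 't': array([-0.53698862,  0.08949786,  0.77928748])}
0.1 [ 0.17386749 -0.65162064  0.19287369] [[ 9.66181647e-01  2.57861759e-01 -5.81281986e-04]
 [ 2.57862384e-01 -9.66180175e-01  1.69105103e-03]
 [-1.25565737e-04 -1.78375323e-03 -9.99998401e-01]] 1.0001268635704332
```

View pics/top0.png

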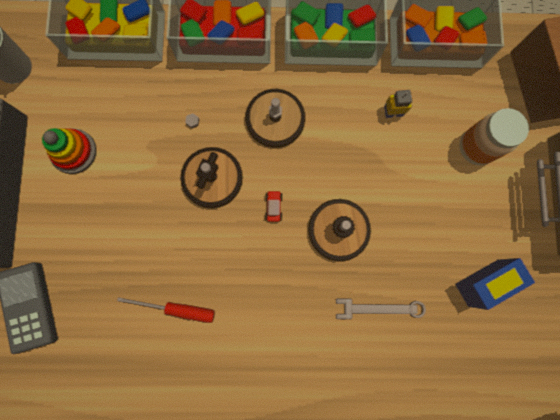

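View pics/side0.png

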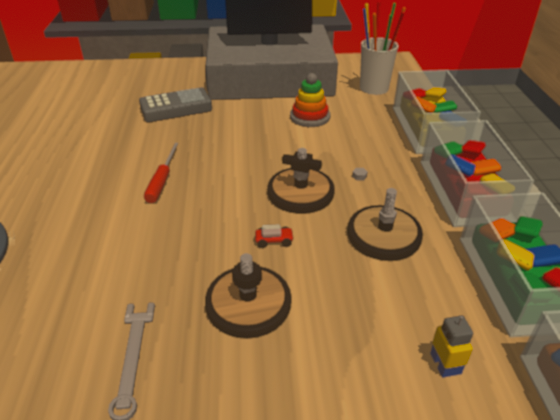

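The lock nut is at about (206,170) in the top view and (301,162) in the side view. The knurled nut is at (343,227) top, and the bare stand is at (275,117) top. I'll zoom in on the lock nut next.

Run:
```python
import cv2,numpy as np
a=cv2.imread("pics/top0.png")[140:212,172:252]; b=cv2.imread("pics/side0.png")[140:212,262:342]
f=lambda i:cv2.convertScaleAbs(cv2.resize(i,None,fx=5,fy=5,interpolation=cv2.INTER_CUBIC),alpha=1.8,beta=20)
cv2.imwrite("pics/crop.png",np.hstack([f(a),f(b)]))
```

```text
(no output)
```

View pics/crop.png

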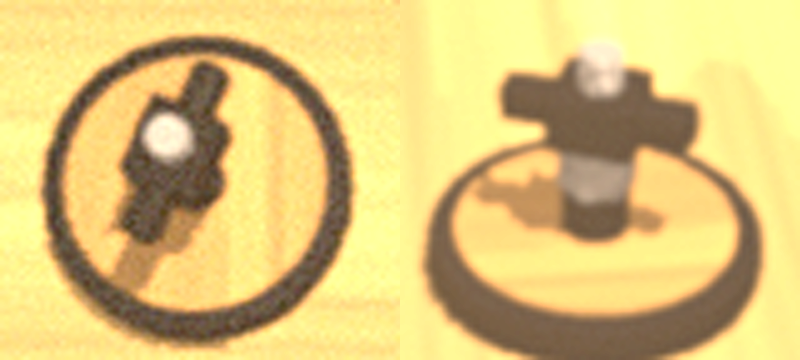

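The crop shows the post top at about (205.6,167.2) in the top view and (302,152) in the side view. The wing tips are at about (214.6,154) and (199.6,186) in the top view, and (504,97) and (695,122) in the right half of the crop.

```bash
cat > h.py <<'E'
from bench import ctrl
import numpy as np
def bp(n,u,v,z):
    c=ctrl.get_calibration(n);R=np.array(c['R']);t=np.array(c['t'])
    d=R.T@np.array([(u-c['cx'])/c['fx'],(v-c['cy'])/c['fy'],1]);o=-R.T@t
    return o+d*(z-o[2])/d[2]
E
python3 - <<'E'
from h import *
print("post",bp("top",205.6,167.2,.092),bp("side",302,151.5,.092))
print("foot",bp("top",172+198/5,140+184/5,.018),bp("side",262+194/5,140+228/5,.018))
for n,p in (("top",[(213,70),(139,236)]),("side",[(104,97),(294,122)])):
    o=(172,140) if n=="top" else (262,140)
    for z in(.064,.067):
        a,b=[bp(n,o[0]+x/5,o[1]+y/5,z) for x,y in p]; d=a-b
        print(n,z,a,b,(a+b)/2,np.linalg.norm(d),np.degrees(np.arctan2(d[1],d[0])))
s=ctrl.get_state();print(s['time'],np.degrees(np.arctan2(s['tool_rot'][1][0],s['tool_rot'][0][0])))
E
```

```text
post [0.57742327 0.1235967  0.092     ] [0.57726335 0.11822531 0.092     ]
foot [0.57699081 0.12329672 0.018     ] [0.57761598 0.12202636 0.018     ]
top 0.064 [0.60944488 0.1126325  0.064     ] [0.54707562 0.13712731 0.064     ] [0.57826025 0.1248799  0.064     ] 0.06700686607184801 -21.44184264016047
top 0.067 [0.60860564 0.1122096  0.067     ] [0.54647542 0.13661052 0.067     ] [0.57754053 0.12441006 0.067     ] 0.06675004595528376 -21.4418426401605
side 0.064 [0.54680229 0.13855055 0.064     ] [0.61043188 0.11866269 0.064     ] [0.57861709 0.12860662 0.064     ] 0.06666522117213337 162.64301583712938
side 0.067 [0.54643826 0.13409654 0.067     ] [0.60968183 0.11432934 0.067     ] [0.57806004 0.12421294 0.067     ] 0.0662607812154987 162.6430158371294
0.1 14.943261411058318
```

```bash
cat >> h.py <<'E'
def rows(goals):
    """goals: list of (x,y,z,yaw deg); prints tool-frame rows, tracking rounding"""
    s=ctrl.get_state();p=np.array(s['tcp_pos']);R=s['tool_rot'];y=np.arctan2(R[1][0],R[0][0])
    for g in goals:
        A=np.array([[np.cos(y),np.sin(y),0],[np.sin(y),-np.cos(y),0],[0,0,-1]])
        d=np.round(A.T@(np.array(g[:3])-p)*100,2); w=y-np.radians(g[3]); w=np.round((w+np.pi)%(2*np.pi)-np.pi,3)
        print('{"dx":%g,"dy":%g,"dz":%g,"roll":%g},'%(*d,w)); p=p+A@d/100; y-=w
E
python3 - <<'E'
from h import *
g=[]
for i in range(1,21):
    f=i/20; az=np.radians(-75+87*f); r=.675+(.59-.675)*f
    g.append((r*np.cos(az),r*np.sin(az),.193-.043*max(0,f-.8)*5*0,15+145.5*f))
rows(g)
E
```

```text
{"dx":5.16,"dy":-0.57,"dz":-0.01,"roll":-0.128},
{"dx":5.08,"dy":-0.35,"dz":-0,"roll":-0.127},
{"dx":5.06,"dy":-0.1,"dz":-0,"roll":-0.127},
{"dx":5.02,"dy":0.15,"dz":-0,"roll":-0.127},
{"dx":4.98,"dy":0.41,"dz":-0,"roll":-0.127},
{"dx":4.93,"dy":0.65,"dz":-0,"roll":-0.127},
{"dx":4.85,"dy":0.89,"dz":-0,"roll":-0.127},
{"dx":4.76,"dy":1.13,"dz":-0,"roll":-0.127},
{"dx":4.68,"dy":1.36,"dz":-0,"roll":-0.127},
{"dx":4.57,"dy":1.59,"dz":-0,"roll":-0.127},
{"dx":4.45,"dy":1.8,"dz":-0,"roll":-0.127},
{"dx":4.33,"dy":2.01,"dz":-0,"roll":-0.127},
{"dx":4.19,"dy":2.21,"dz":-0,"roll":-0.127},
{"dx":4.05,"dy":2.4,"dz":-0,"roll":-0.127},
{"dx":3.89,"dy":2.59,"dz":-0,"roll":-0.127},
{"dx":3.74,"dy":2.76,"dz":-0,"roll":-0.127},
{"dx":3.56,"dy":2.92,"dz":-0,"roll":-0.127},
{"dx":3.39,"dy":3.08,"dz":-0,"roll":-0.126},
{"dx":3.21,"dy":3.22,"dz":-0,"roll":-0.127},
{"dx":3.02,"dy":3.35,"dz":-0,"roll":-0.127},
```

play_rows --plan '[{"dx": 5.2,"dy": -0.6,"roll": -0.127},{"dx": 5.1,"dy": -0.3,"roll": -0.127},{"dx": 5.1,"dy": -0.1,"roll": -0.127},{"dx": 5,"dy": 0.2,"roll": -0.127},{"dx": 5,"dy": 0.4,"roll": -0.127}]' --gripper 1

```text
invalid input
```

play_rows --plan '[{"dx": 4.9,"dy": 0.7,"roll": -0.127},{"dx": 4.8,"dy": 0.9,"roll": -0.127},{"dx": 4.8,"dy": 1.1,"roll": -0.127},{"dx": 4.7,"dy": 1.4,"roll": -0.127},{"dx": 4.6,"dy": 1.6,"roll": -0.127}]'

```text
invalid input
```

play_rows --plan '[{"dx": 4.4,"dy": 1.8,"roll": -0.127},{"dx": 4.3,"dy": 2.0,"roll": -0.127},{"dx": 4.2,"dy": 2.2,"roll": -0.127},{"dx": 4.0,"dy": 2.4,"roll": -0.127},{"dx": 3.9,"dy": 2.6,"roll": -0.127}]'

```text
invalid input
```

play_rows --plan '[{"dx": 3.7,"dy": 2.8,"roll": -0.127},{"dx": 3.6,"dy": 2.9,"roll": -0.127},{"dx": 3.4,"dy": 3.1,"roll": -0.127},{"dx": 3.2,"dy": 3.2,"roll": -0.127},{}]'

```text
invalid input
```

play_rows --plan '[{"dx": 5.2,"dy": -0.6,"dz": 0,"roll": -0.127},{"dx": 5.1,"dy": -0.3,"dz": 0,"roll": -0.127},{"dx": 5.1,"dy": -0.1,"dz": 0,"roll": -0.127},{"dx": 5,"dy": 0.2,"dz": 0,"roll": -0.127},{"dx": 5,"dy": 0.4,"dz": 0,"roll": -0.127}]' --gripper 1

```text
time: 0.72
tcp_pos: [0.3939, -0.5235, 0.1933]
tool_rot: [[0.622, 0.783, -0.0], [0.783, -0.622, 0.001], [0.0, -0.001, -1.0]]
contact_force: [0.4, -0.4, -0.4]
finger_gap: 1.003
gripper_force: 0.0
```

play_rows --plan '[{"dx": 4.9,"dy": 0.7,"dz": 0,"roll": -0.127},{"dx": 4.8,"dy": 0.9,"dz": 0,"roll": -0.127},{"dx": 4.8,"dy": 1.1,"dz": 0,"roll": -0.127},{"dx": 4.7,"dy": 1.4,"dz": 0,"roll": -0.127},{"dx": 4.6,"dy": 1.6,"dz": 0,"roll": -0.127}]'

```text
time: 1.35
tcp_pos: [0.5422, -0.3302, 0.1934]
tool_rot: [[0.036, 0.999, -0.001], [0.999, -0.036, 0.0], [0.0, -0.001, -1.0]]
contact_force: [0.5, -0.0, -0.2]
finger_gap: 0.999
gripper_force: 0.0
```

play_rows --plan '[{"dx": 4.4,"dy": 1.8,"dz": 0,"roll": -0.127},{"dx": 4.3,"dy": 2.0,"dz": 0,"roll": -0.127},{"dx": 4.2,"dy": 2.2,"dz": 0,"roll": -0.127},{"dx": 4.0,"dy": 2.4,"dz": 0,"roll": -0.127},{"dx": 3.9,"dy": 2.6,"dz": 0,"roll": -0.127}]'

```text
time: 1.98
tcp_pos: [0.6049, -0.1045, 0.1934]
tool_rot: [[-0.564, 0.826, -0.001], [0.826, 0.564, 0.0], [0.0, -0.0, -1.0]]
contact_force: [0.6, -0.4, -0.5]
finger_gap: 1.001
gripper_force: 0.0
```

play_rows --plan '[{"dx": 3.7,"dy": 2.8,"dz": 0,"roll": -0.127},{"dx": 3.6,"dy": 2.9,"dz": 0,"roll": -0.127},{"dx": 3.4,"dy": 3.1,"dz": 0,"roll": -0.127},{"dx": 0,"dy": 0,"dz": 0,"roll": -0.127},{"dx": 0,"dy": 0,"dz": 0,"roll": -0.127}]'

```text
time: 2.6
tcp_pos: [0.5999, 0.0332, 0.1934]
tool_rot: [[-0.944, 0.329, -0.001], [0.329, 0.944, -0.0], [0.001, -0.001, -1.0]]
contact_force: [-0.1, -0.1, -0.4]
finger_gap: 0.998
gripper_force: 0.0
```

Run:
```python
from h import *
s=ctrl.get_state();print(s['time'],s['tcp_pos'],np.round(s['joint_positions'],1),s['contact_force'],s['ft_torque'])
rows([(.577,.123,.11,160.5)]*2+[(.577,.123,.048,160.5)])
```

```text
2.6 [0.59987839 0.03319082 0.19344757] [ 26.7  26.8 -46.5  96.4  21.   66.   45.3] [-0.06727969 -0.11767521 -0.44173544] [ 0.02345026 -0.16305503  0.05222462]
{"dx":5.11,"dy":7.73,"dz":8.34,"roll":0.006},
{"dx":0,"dy":0,"dz":0,"roll":-0},
{"dx":0,"dy":0,"dz":6.2,"roll":-0},
```

play_rows --plan '[{"dx": 1.7,"dy": 2.6,"dz": 0,"roll": 0},{"dx": 1.7,"dy": 2.6,"dz": 2,"roll": 0},{"dx": 1.7,"dy": 2.5,"dz": 3,"roll": 0},{"dx": 0,"dy": 0,"dz": 2.4,"roll": 0},{"dx": 0,"dy": 0,"dz": 0,"roll": 0}]'

```text
time: 3.22
tcp_pos: [0.5764, 0.1214, 0.1178]
tool_rot: [[-0.943, 0.334, -0.005], [0.334, 0.943, -0.001], [0.004, -0.003, -1.0]]
contact_force: [0.8, -0.2, -0.3]
finger_gap: 0.998
gripper_force: 0.0
```

Run:
```python
from h import *
import cv2
s=ctrl.get_state();print(s['time'],s['tcp_pos'],np.round(s['joint_positions'],1))
rows([(.577,.123,.048,160.5)])
a=ctrl.get_image("top")[110:230,130:290,::-1];b=ctrl.get_image("side")[90:210,220:380,::-1]
f=lambda i:cv2.convertScaleAbs(cv2.resize(i,None,fx=2.5,fy=2.5,interpolation=cv2.INTER_CUBIC),alpha=1.6,beta=15)
cv2.imwrite("pics/c2.png",np.hstack([f(a),f(b)]))
```

```text
3.225 [0.57635653 0.12144013 0.11779057] [ 16.9  30.4 -45.  102.4  24.9  58.   32.7]
{"dx":-0.01,"dy":0.17,"dz":6.98,"roll":0},
```

View pics/c2.png

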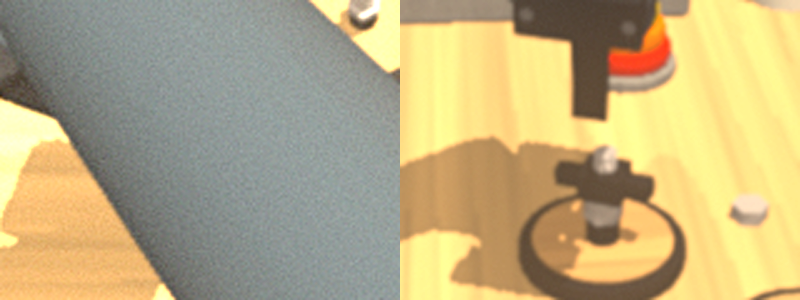

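The side view shows the fingers straddling the nut's position along the view direction, so I'll descend. The arm blocks the top view.

play_rows --plan '[{"dx": 0,"dy": 0.1,"dz": 2.5,"roll": 0},{"dx": 0,"dy": 0,"dz": 2.5,"roll": 0},{"dx": 0,"dy": 0,"dz": 1.9,"roll": 0},{"dx": 0,"dy": 0,"dz": 0,"roll": 0},{"dx": 0,"dy": 0,"dz": 0,"roll": 0}]'

```text
time: 3.95
tcp_pos: [0.5792, 0.1233, 0.0519]
tool_rot: [[-0.942, 0.334, 0.002], [0.334, 0.942, 0.001], [-0.001, 0.001, -1.0]]
contact_force: [-0.1, -0.1, -0.6]
finger_gap: 1.0
gripper_force: 0.0
```

play_rows --plan '[{"dx": 0,"dy": 0,"dz": 0,"roll": 0},{"dx": 0,"dy": 0,"dz": 0,"roll": 0},{"dx": 0,"dy": 0,"dz": 0,"roll": 0},{"dx": 0,"dy": 0,"dz": 0,"roll": 0}]' --gripper 0.3 --force 10

```text
time: 4.45
tcp_pos: [0.5784, 0.123, 0.051]
tool_rot: [[-0.942, 0.334, 0.0], [0.334, 0.942, -0.0], [-0.0, 0.0, -1.0]]
contact_force: [-0.4, -0.0, -0.0]
finger_gap: 0.63
gripper_force: 0.0
```

play_rows --plan '[{"dx": 0.1,"dy": 0,"dz": 0.3,"roll": 0},{"dx": 0,"dy": 0,"dz": 0,"roll": 0},{"dx": 0,"dy": 0,"dz": 0,"roll": 0},{"dx": 0,"dy": 0,"dz": 0,"roll": 0},{"dx": 0,"dy": 0,"dz": 0,"roll": 0}]' --gripper 0.2

```text
time: 5.08
tcp_pos: [0.5776, 0.1247, 0.0478]
tool_rot: [[-0.943, 0.334, 0.001], [0.334, 0.943, 0.002], [0.0, 0.002, -1.0]]
contact_force: [2.4, 4.6, -3.9]
finger_gap: 0.342
gripper_force: 10.0
```

play_rows --plan '[{"dx": 0,"dy": 0,"dz": 0,"roll": 0},{"dx": 0,"dy": 0,"dz": 0,"roll": 0}]'

```text
time: 5.32
tcp_pos: [0.5776, 0.1247, 0.0478]
tool_rot: [[-0.943, 0.334, 0.001], [0.334, 0.943, 0.002], [0.0, 0.002, -1.0]]
contact_force: [2.3, 5.6, -4.9]
finger_gap: 0.342
gripper_force: 10.0
```

Run:
```python
from h import *
s=ctrl.get_state();print({k:np.round(v,3) for k,v in s.items()})
```

```text
{'time': np.float64(5.325), 'joint_positions': array([ 14.269,  35.012, -41.926, 105.543,  29.527,  50.787,  28.778]), 'joint_vel': array([ 0.079,  0.051,  0.034,  0.058, -0.083, -0.087,  0.083]), 'joint_torque': array([  2.617, -48.596,  -7.276, -17.251,   0.606,   1.505,   0.077]), 'tcp_pos': array([0.578, 0.125, 0.048]), 'tool_rot': array([[-0.943,  0.334,  0.001],
       [ 0.334,  0.943,  0.002],
       [ 0.   ,  0.002, -1.   ]]), 'contact_force': array([ 2.331,  5.621, -4.855]), 'ft_torque': array([ 1.136, -0.557, -0.03 ]), 'gripper_force': np.float64(9.953), 'finger_gap': np.float64(0.342)}
```

Both fingers grip the 30 mm width. A small sideways force shows the axis is about 1.5 mm further along +y, so I'll centre on it, firm up the grip and start turning.

play_rows --plan '[{"dx": 0,"dy": 0.15,"dz": 0,"roll": 0},{"dx": 0,"dy": 0,"dz": 0,"roll": 0},{"dx": 0,"dy": 0,"dz": 0,"roll": 0}]' --force 50

```text
time: 5.7
tcp_pos: [0.5776, 0.1247, 0.0477]
tool_rot: [[-0.942, 0.334, -0.0], [0.334, 0.942, -0.0], [0.0, -0.0, -1.0]]
contact_force: [0.8, 3.7, -3.7]
finger_gap: 0.322
gripper_force: 49.9
```

play_rows --plan '[{"dx": 0,"dy": 0,"dz": 0.06,"roll": 0.1},{"dx": 0,"dy": 0,"dz": 0.06,"roll": 0.1},{"dx": 0,"dy": 0,"dz": 0.06,"roll": 0.1},{"dx": 0,"dy": 0,"dz": 0.06,"roll": 0.1},{"dx": 0,"dy": 0,"dz": 0,"roll": 0}]'

```text
time: 6.32
tcp_pos: [0.5776, 0.1247, 0.0454]
tool_rot: [[-0.739, 0.674, -0.0], [0.674, 0.739, -0.001], [-0.0, -0.001, -1.0]]
contact_force: [-0.9, 2.7, -3.1]
finger_gap: 0.321
gripper_force: 49.8
```

```bash
cat >> h.py <<'E'
def st():
    s=ctrl.get_state();R=s['tool_rot']
    print(round(s['time'],2),'yaw',round(np.degrees(np.arctan2(R[1][0],R[0][0])),2),'p',np.round(s['tcp_pos'],4),'F',np.round(s['contact_force'],1),'T',np.round(s['ft_torque'],2),'q',np.round(s['joint_positions'],1),'tau7',round(s['joint_torque'][6],2),s['finger_gap'],s['gripper_force'])
E
python3 -c "from h import *;st()"
```

```text
6.33 yaw 137.66 p [0.5776 0.1247 0.0454] F [-0.9  2.7 -3.1] T [ 0.67 -0.17  0.07] q [ 10.3  33.5 -36.2 105.8  25.6  49.1   9.1] tau7 -0.24 0.32095727860393236 49.79134798049927
```

play_rows --plan '[{"dx": 0,"dy": 0,"dz": 0.06,"roll": 0.1},{"dx": 0,"dy": 0,"dz": 0.06,"roll": 0.1},{"dx": 0,"dy": 0,"dz": 0.06,"roll": 0.1},{"dx": 0,"dy": 0,"dz": 0.06,"roll": 0.1},{"dx": 0,"dy": 0,"dz": 0,"roll": 0}]'

```text
time: 6.95
tcp_pos: [0.5776, 0.1247, 0.043]
tool_rot: [[-0.419, 0.908, -0.001], [0.908, 0.419, -0.001], [-0.0, -0.001, -1.0]]
contact_force: [0.1, 2.2, -2.7]
finger_gap: 0.322
gripper_force: 49.8
```

```bash
python3 -c "from h import *;st()"
```

```text
6.95 yaw 114.79 p [0.5776 0.1247 0.043 ] F [ 0.1  2.2 -2.7] T [ 0.61 -0.07  0.04] q [  6.4  32.3 -30.5 106.1  21.6  47.5 -10.4] tau7 -0.23 0.3224530606953002 49.789668917655945
```

play_rows --plan '[{"dx": 0,"dy": 0,"dz": 0.06,"roll": 0.1},{"dx": 0,"dy": 0,"dz": 0.06,"roll": 0.1},{"dx": 0,"dy": 0,"dz": 0,"roll": 0}]'

```text
time: 7.32
tcp_pos: [0.5776, 0.1247, 0.0418]
tool_rot: [[-0.231, 0.973, -0.001], [0.973, 0.231, -0.0], [-0.0, -0.001, -1.0]]
contact_force: [0.4, 2.4, -1.5]
finger_gap: 0.319
gripper_force: 49.8
```

```bash
python3 -c "from h import *;st()"
```

```text
7.33 yaw 103.36 p [0.5776 0.1247 0.0418] F [ 0.4  2.4 -1.5] T [0.55 0.06 0.06] q [  4.3  31.8 -27.7 106.2  19.6  46.8 -20.1] tau7 -0.23 0.31877565652849865 49.7895348072052
```

play_rows --plan '[{"dx": 0,"dy": 0,"dz": 0.06,"roll": 0.1},{"dx": 0,"dy": 0,"dz": 0,"roll": 0}]'

```text
time: 7.58
tcp_pos: [0.5776, 0.1247, 0.0412]
tool_rot: [[-0.133, 0.991, -0.001], [0.991, 0.133, -0.0], [-0.0, -0.001, -1.0]]
contact_force: [-0.3, 3.0, -1.4]
finger_gap: 0.32
gripper_force: 49.8
```

```bash
python3 -c "from h import *;st()"
```

```text
7.58 yaw 97.65 p [0.5776 0.1247 0.0412] F [-0.3  3.  -1.4] T [0.57 0.08 0.12] q [  3.3  31.5 -26.3 106.3  18.6  46.5 -25. ] tau7 -0.24 0.31952553686375457 49.78603720664978
```

play_rows --plan '[{"dx": 0,"dy": 0,"dz": 0.05,"roll": 0.08},{"dx": 0,"dy": 0,"dz": 0,"roll": 0}]'

```text
time: 7.82
tcp_pos: [0.5777, 0.1247, 0.0412]
tool_rot: [[-0.054, 0.999, -0.0], [0.999, 0.054, -0.001], [-0.001, -0.0, -1.0]]
contact_force: [-1.6, 2.6, 2.9]
finger_gap: 0.325
gripper_force: 49.8
```

```bash
python3 -c "from h import *;st()"
```

```text
7.83 yaw 93.1 p [0.5777 0.1247 0.0412] F [-1.6  2.6  2.9] T [0.43 0.48 0.32] q [  2.5  31.3 -25.1 106.4  17.8  46.2 -28.8] tau7 -0.39 0.3247807399142033 49.76494789123535
```

play_rows --plan '[{"dx": 0,"dy": 0,"dz": 0.05,"roll": 0.08},{"dx": 0,"dy": 0,"dz": 0,"roll": 0}]'

```text
time: 8.07
tcp_pos: [0.5777, 0.1247, 0.0411]
tool_rot: [[0.026, 1.0, -0.0], [1.0, -0.026, -0.001], [-0.001, -0.0, -1.0]]
contact_force: [-2.9, 1.1, 5.1]
finger_gap: 0.322
gripper_force: 49.8
```

```bash
python3 -c "from h import *;st()"
```

```text
8.07 yaw 88.54 p [0.5777 0.1247 0.0411] F [-2.9  1.1  5.1] T [0.34 0.73 0.46] q [  1.6  31.1 -24.  106.4  17.   46.  -32.7] tau7 -0.55 0.3215128492283315 49.848366379737854
```

play_rows --plan '[{"dx": 0,"dy": 0,"dz": 0,"roll": 0.08},{"dx": 0,"dy": 0,"dz": 0,"roll": 0}]' --force 60

```text
time: 8.32
tcp_pos: [0.5777, 0.1248, 0.041]
tool_rot: [[0.104, 0.995, -0.0], [0.995, -0.104, -0.001], [-0.001, 0.0, -1.0]]
contact_force: [-3.4, 0.9, 6.8]
finger_gap: 0.313
gripper_force: 60.0
```

Run:
```python
from h import *
import cv2
st()
b=ctrl.get_image("side")[110:210,240:370,::-1]
cv2.imwrite("pics/c3.png",cv2.convertScaleAbs(cv2.resize(b,None,fx=5,fy=5,interpolation=cv2.INTER_CUBIC),alpha=2.2,beta=20))
```

```text
8.32 yaw 84.01 p [0.5777 0.1248 0.041 ] F [-3.4  0.9  6.8] T [0.31 0.87 0.65] q [  0.8  30.9 -22.9 106.5  16.2  45.8 -36.6] tau7 -0.72 0.3130077835526634 60.02346754074097
```

View pics/c3.png

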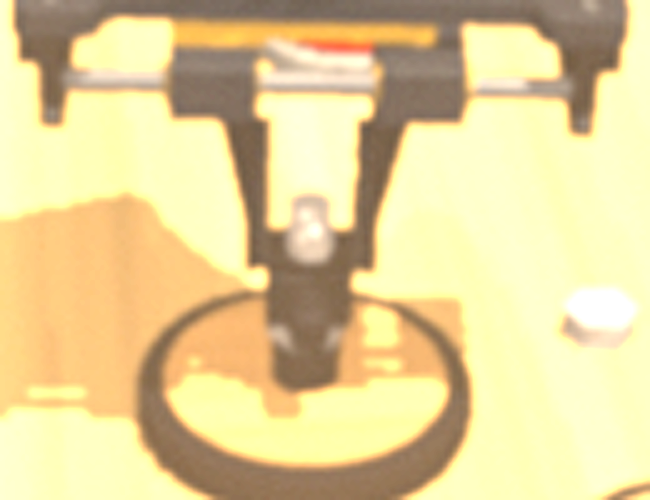

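The fingers are on either side of the nut and its wing points at the camera. Torque has reached 0.65 N m, above the 0.4 N m just before the stop, and the nut stopped sinking at about 1.1 rad of turn, so it is at the stop. I'll release.

play_rows --plan '[{"dx": 0,"dy": 0,"dz": 0,"roll": 0},{"dx": 0,"dy": 0,"dz": 0,"roll": 0},{"dx": 0,"dy": 0,"dz": 0,"roll": 0},{"dx": 0,"dy": 0,"dz": 0,"roll": 0},{"dx": 0,"dy": 0,"dz": 0,"roll": 0}]' --gripper 0.85

```text
time: 9.0
tcp_pos: [0.578, 0.1246, 0.0402]
tool_rot: [[0.11, 0.994, 0.0], [0.994, -0.11, -0.0], [-0.0, 0.0, -1.0]]
contact_force: [-0.3, 0.6, -0.1]
finger_gap: 0.791
gripper_force: 0.0
```

play_rows --plan '[{"dx": 0,"dy": 0,"dz": 0,"roll": 0},{"dx": 0,"dy": 0,"dz": -2,"roll": 0},{"dx": 0,"dy": 0,"dz": -4,"roll": 0},{"dx": 0,"dy": 0,"dz": -5,"roll": 0},{"dx": 0,"dy": 0,"dz": -5,"roll": 0}]'

```text
time: 9.62
tcp_pos: [0.5779, 0.125, 0.2033]
tool_rot: [[0.109, 0.994, 0.002], [0.994, -0.109, 0.0], [0.001, 0.001, -1.0]]
contact_force: [1.0, -0.4, -0.1]
finger_gap: 0.853
gripper_force: 0.0
```

play_rows --plan '[{"dx": -4,"dy": 1.5,"dz": 0,"roll": 0},{"dx": -5,"dy": 0,"dz": 0,"roll": 0},{"dx": -5,"dy": 0,"dz": 0,"roll": 0},{"dx": -5,"dy": 0,"dz": 0,"roll": 0},{"dx": -4,"dy": 0,"dz": 0,"roll": 0}]'

```text
time: 10.25
tcp_pos: [0.5674, -0.1078, 0.202]
tool_rot: [[0.111, 0.994, 0.002], [0.994, -0.111, -0.001], [-0.001, 0.002, -1.0]]
contact_force: [0.2, 0.0, 0.0]
finger_gap: 0.849
gripper_force: 0.0
```

Run:
```python
from h import *
import cv2
st()
a=ctrl.get_image("top")[130:220,160:260,::-1];b=ctrl.get_image("side")[130:220,252:352,::-1]
f=lambda i:cv2.convertScaleAbs(cv2.resize(i,None,fx=4,fy=4,interpolation=cv2.INTER_CUBIC),alpha=1.8,beta=20)
cv2.imwrite("pics/c4.png",np.hstack([f(a),f(b)]))
```

```text
10.25 yaw 83.62 p [ 0.5674 -0.1078  0.202 ] F [0.2 0.  0. ] T [ 0.01 -0.11 -0.03] q [ 23.5  18.8 -21.5 100.1   7.7  62.5  -6.9] tau7 -0.46 0.849179130871738 0.0
```

View pics/c4.png

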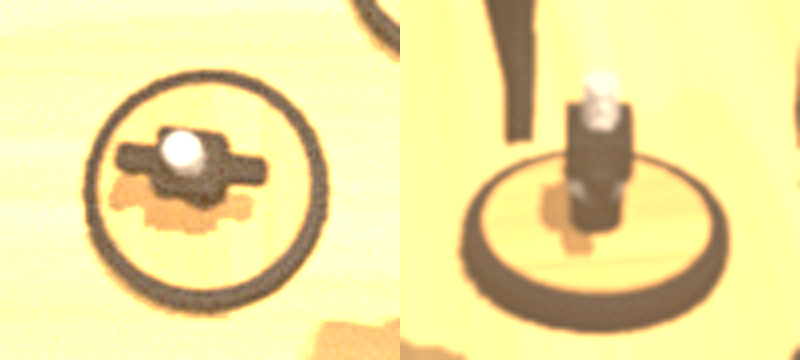

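The top view shows the wings running from (120,158) to (264,170) in the crop. I'll check the turned angle and the height.

Run:
```python
from h import *
for z in (.0595,.061):
    a,b=[bp("top",160+x/4,130+y/4,z) for x,y in((120,157),(265,170))];d=a-b
    print(a,b,(a+b)/2,np.linalg.norm(d),np.degrees(np.arctan2(d[1],d[0])))
```

```text
[0.58116395 0.15706083 0.0595    ] [0.57612142 0.09082178 0.0595    ] [0.57864269 0.1239413  0.0595    ] 0.06643071469355459 85.64668251412166
[0.58080062 0.15676593 0.061     ] [0.5757677  0.09065309 0.061     ] [0.57828416 0.12370951 0.061     ] 0.06630413646820464 85.6466825141216
```

The wings have turned about 75° (1.31 rad). Even from the lowest possible start (0.35) that gives about 1.65, above the required 1.57, and the gripper is clear of everything. I'm handing in.

```bash
python3 -c "
from bench import ctrl
print(ctrl.close_job())"
```

```text
the job is handed in; nothing more can be done
None
```

I turned the lock nut about 1.31 rad clockwise until it was tight against the hex nut (an estimated 1.65–1.75 rad; 1.57 needed), let go of it, never went down to the knurled nut, and handed the job in at about 10 s; the hand-in gave no verdict.

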